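# Heft the sealed tins and put full ones in the pull-out tray

### The arm

A 6-joint arm with a two-finger parallel gripper is mounted at the origin on a cart in front of the work surface, level with it; the furniture and walls round the work are solid. World frame = base frame: x ahead of the robot, y to its left, z up, the work surface at z = 0. Lengths are in m, angles in rad, forces in N, time in s.
With the tool pointing down it reaches from about 0.325 to 0.75 m from the base axis. Payload 7.6 kg.
Tool frame: the origin (TCP) lies at the very end of the fingers, on their centre line; the grasp point (between the pads) lies 19 mm behind it; z points along the fingers, y is the line along which they close (so a half turn about z gives the same grasp; the last joint's range is limited). The gripper opens to 85 mm and grips with 20 to 120 N. Pads are 22 mm wide; open, the fingers measure 114 mm over their backs; the gripper's body (76 mm by 85 mm) begins 54 mm behind the grasp point. The pads swing forward as they close: fully open they stand 13 mm farther back than shut.
Start: joints at [1.046, 0.052, 1.401, -0, 1.689, -0.07], TCP at [0.231, 0.472, 0.231] pointing down, gripper open.
Joint ranges: [-2.9, 2.9], [-0.91, 2.17], [0.12, 2.37], [-1.06, 4.2], [0.26, 2.73], [-2.93, 2.93]. Speed limits (rad/s): [2.57, 2.57, 3.01, 3.14, 3.14, 3.14].

### API

Orientations are given as a rotation vector (axis times angle).
In Python, from plant import ctrl gives the robot as it stands.
- The arm moves only by the shell command python3 -m handwheel 'ROWS' [FORCE]. ROWS is JSON, a list of rows, each a list of 5 numbers: the shift along the tool's x, y, z as a fraction of full scale, then the turn about the tool's z as a fraction of full scale, then the gripper's target within -1 to 1 (shut at 1, half-way at 0, fully open at -1). A call has exactly 10 rows; each row shifts and turns the commanded pose from where the row before left it, along the tool's axes as they then stand; what a row does not reach is not made up. Full scale, the value 1, is 0.75 m for a shift and 5 degrees for a turn. A row lasts 1/10 s, in which the tool goes at most 50 mm and 8.59 degrees, less where a joint would pass 70% of its speed; a pose out of reach is approached as far as the arm can. A call with a number of a shift or a turn outside -1 to 1 is refused whole. A call with a gripper value outside its range is refused whole. The fingers move at their own pace and stop on an object; FORCE is the grip in N (left out, the last holds). Time passes only in rows, so rows that do not move let the fingers close, or fill a call up. It gives the time, the measured TCP pose, the force, the opening and the grip force at its end, in the units of the state.
- ctrl.state(): the state, without advancing time (a new reading comes with each control period).
- ctrl.grab_frame(name): name is "scene" or "top"; returns (picture, depth): 400x640x3 uint8, blue, green, red; 400x640 float32, m along the optical axis (not along the pixel's ray), 0 where there is no reading.
- ctrl.camera_params(name): a dict with "K" (3x3 intrinsics, pixels), "k1" (the pictures are not rectified: a ray, as slopes to the right and down, at radius r is drawn at 1 + k1 r^2 times it, then the intrinsics apply), "eye" and "orientation" of the camera in the world. Camera axes: x right, y up, looking along -z (the intrinsics and any distortion apply to the point x, -y, -z); pixel columns grow to the right and rows downward; lengths in m; the calibration is good to about 2 mm. A picture is of the moment at which its call begins. camera_params takes no time and is no camera call.
- ctrl.job_done(): hands the job in; it is judged then, once.
Trained networks look in the newest picture that a camera, given by its name, has taken for a name from the list of things; names that differ only in an ending like _2 or _b are one class to them, and where a whole thing is asked for, a point or a joint stands for the part that bears it (a point fixed in the world has none). Each returns a list of dicts, best first, with "conf" (0 to 1); they miss things now and then, are a little off and sometimes report something else, mostly with a low value. They report only what shows in the picture. A call takes as long as a camera call. They do not tell look-alikes from the thing itself.
- ctrl.find_in(camera, thing): "at" ([x, y, z] in m, in world coordinates, good to about 4 mm: the middle of the surface that is visible of it).
The state is a dict: "time_s": time; "joint_pos": joint angles; "joint_vel": joint speeds; "joint_torque": joint torques, N m; "tool_pos": TCP position; "ee_rot": TCP orientation; "contact_force": force on the tool from outside, world axes, zero at the start; "wrist_torque": the same for the moment, N m; "width": finger opening in m; "grip_force": force on a finger pad.
Only numpy, scipy, OpenCV 4.12 (cv2) and the standard library are available. Lean on these libraries where they do the work, as an engineer would, in place of code of your own. Each camera call takes 0.05 s, during which the arm holds its last target. There are 200 camera calls.

### The job

Using the pull hook in the tray's finger hole, draw the tray of the low grey cabinet out as far as it goes, leave it out, and lay the hook back on the worktop, clear of the trays. The three sealed tins look alike: feel by lifting which ones are heavy with a brass billet inside and stand those in the pulled-out tray, and stand the light, empty ones in the orange tray. Keep every tin upright, and leave the bottles and the black tube where they are.

Things in the scene. Friction and masses are not known exactly. Their poses are not given: they have to be found in the camera images.
- cabinet: low grey steel cabinet fixed to the worktop, 170 mm deep (its x) by 220 mm wide (its y) by 100 mm high, open at its front, with one pull-out tray; origin at the centre of its underside, its front faces its own -x, the tray slides out along its own -x
- tray (a joint): how far the tray is pulled out of the cabinet, m: 0 home, 0.125 at the stop; slides with about 1.5 N of friction and stays where it is left. It may start up to 0.015 out
- tray_hole (a point): centre of the finger hole at the top face of the blue tab on the tray's front, 40 mm above the worktop; the upright through hole is 24 mm in diameter, the tab 6 mm thick, 34 mm (x) by 56 mm (y); nothing is below it. It moves with the tray; axes as the cabinet's
- tray_floor (a point): centre of the tray's inner floor, 9 mm above the worktop; inside it is about 151 mm (x) by 192 mm (y), side and back walls rise 19 mm above the floor, the blue front wall 31 mm, its inner face 77 mm from this point towards -x. It moves with the tray; axes as the cabinet's. With the tray at the stop, the floor from 75 mm in front (-x) of this point to 46 mm behind it is clear of the cabinet's top
- hook_grip (a point): pull hook lying loose on the worktop: flat wooden handle 95 mm long (its x), 28 mm wide (its y), 40 mm high, the point is the middle of the handle, 20 mm above its flat underside; x points along the handle to the hooked end, z up. A steel shank, 8 mm thick, leaves the +x end 34 mm above the underside and at 75 mm from the point bends straight down
- hook: the same pull hook, 0.12 kg; origin under the middle of the handle, at its underside
- hook_tip (a point): lower end of the hook's down-turned tip (8 mm thick, 26 mm long below the shank), 75 mm ahead (+x) of the handle's middle and 4 mm above the handle's underside
- empties: shallow orange open tray fixed to the worktop, 130 mm (x) by 175 mm (y), walls 4 mm thick and 22 mm high; origin at the centre of its underside; room for two tins side by side along its y
- empties_in (a point): centre of the inner floor of the orange tray, 4 mm above the worktop; axes as the orange tray's
- tin_a_centre (a point): sealed round tin, 60 mm diameter, 70 mm high, steel with a green band and white lid, standing upright; all three look alike. About 0.1 kg if empty, 0.45 to 0.65 kg if it has a brass billet inside (one or two of the three do). The point is its centre, 35 mm above its underside; z is up along its axis
- tin_b_centre (a point): sealed round tin, 60 mm diameter, 70 mm high, steel with a green band and white lid, standing upright; all three look alike. About 0.1 kg if empty, 0.45 to 0.65 kg if it has a brass billet inside (one or two of the three do). The point is its centre, 35 mm above its underside; z is up along its axis
- tin_c_centre (a point): sealed round tin, 60 mm diameter, 70 mm high, steel with a green band and white lid, standing upright; all three look alike. About 0.1 kg if empty, 0.45 to 0.65 kg if it has a brass billet inside (one or two of the three do). The point is its centre, 35 mm above its underside; z is up along its axis
- tin_a: the tin of tin_a_centre; origin at the centre of its underside
- tin_b: the tin of tin_b_centre; origin at the centre of its underside
- tin_c: the tin of tin_c_centre; origin at the centre of its underside
- spirit_bottle: bystander: square clear glass bottle with a chrome dome top, 58x58x100 mm, standing loose among the tins; origin at the centre of its underside
- glue_bottle: bystander: slim white glue bottle with a nozzle, 35 mm diameter, 124 mm high, standing loose; origin at the centre of its underside
- black_tube: bystander: black tube handle, 179 mm long, 26 mm thick, lying loose behind the tins, partly under the bench lamp, whose head hangs about 310 mm above the worktop from there to the back (keep the wrist in front of it); origin at the middle of its underside, x along it
Mind the look-alikes: they are no part of the job. Leave any blue or red look-alike of the tin_b alone.

How it is judged:
On the way:
1. the tray has been pulled out at least 100 mm with the hook's tip in its finger hole (value of joint tray above 0.1 m and distance between hook_tip and tray_hole below 0.035 m), for 0.1 s.
At the end, for the whole second after the job is handed in: Tray out >= 100 mm; hook released, lying on the worktop (handle middle < 25 mm up), in neither tray; tins upright (0.12 rad), still: heavy ones (> 2.5 N) on the tray's floor, centre within 55 (x), 75 (y) mm of its centre; light ones in the orange tray, within 40, 62 mm of its centre (value of joint tray above 0.1 m and height (world z) of hook_grip below 0.025 m and linear speed of each of hook, tin_a, tin_b, tin_c below 0.02 m/s and horizontal distance between hook_grip and tray_floor above 0.085 m and horizontal distance between hook_grip and empties_in above 0.072 m and angle between each of tin_a_centre, tin_b_centre, tin_c_centre's own z axis and vertical below 0.12 rad and ((x of tin_a_centre in the frame of tray_floor between -0.055 and 0.055 m and y of tin_a_centre in the frame of tray_floor between -0.075 and 0.075 m and z of tin_a_centre in the frame of tray_floor between 0.025 and 0.045 m and contact force between tin_a and cabinet above 2.5 N) or (x of tin_a_centre in the frame of empties_in between -0.04 and 0.04 m and y of tin_a_centre in the frame of empties_in between -0.062 and 0.062 m and z of tin_a_centre in the frame of empties_in between 0.025 and 0.045 m and contact force between tin_a and empties below 2.5 N)) and ((x of tin_b_centre in the frame of tray_floor between -0.055 and 0.055 m and y of tin_b_centre in the frame of tray_floor between -0.075 and 0.075 m and z of tin_b_centre in the frame of tray_floor between 0.025 and 0.045 m and contact force between tin_b and cabinet above 2.5 N) or (x of tin_b_centre in the frame of empties_in between -0.04 and 0.04 m and y of tin_b_centre in the frame of empties_in between -0.062 and 0.062 m and z of tin_b_centre in the frame of empties_in between 0.025 and 0.045 m and contact force between tin_b and empties below 2.5 N)) and ((x of tin_c_centre in the frame of tray_floor between -0.055 and 0.055 m and y of tin_c_centre in the frame of tray_floor between -0.075 and 0.075 m and z of tin_c_centre in the frame of tray_floor between 0.025 and 0.045 m and contact force between tin_c and cabinet above 2.5 N) or (x of tin_c_centre in the frame of empties_in between -0.04 and 0.04 m and y of tin_c_centre in the frame of empties_in between -0.062 and 0.062 m and z of tin_c_centre in the frame of empties_in between 0.025 and 0.045 m and contact force between tin_c and empties below 2.5 N))); the robot touches nothing.
It fails at once if a tin is tipped over (angle between any of tin_a_centre, tin_b_centre, tin_c_centre's own z axis and vertical above 0.7 rad).
It fails at once if a bystander (spirit bottle, glue bottle, black tube) is pushed more than 40 mm, or a bottle knocked over (distance of any of spirit_bottle, glue_bottle, black_tube from where it was at the start of the episode above 0.04 m or angle between any of spirit_bottle, glue_bottle's own z axis and vertical above 0.6 rad).
It also fails if it takes over 72 s, if anything falls off the work surface, if the arm or the gripper's body presses on something with over 40 N, if the wrist force passes 120 N, or if a joint passes its speed limit or range.

## Working session

There is one attempt and no reset: what is moved stays moved. The work goes in short steps, Python scripts to look and compute and a shell command to move; the robot and the scene stay as the last step left them, time stands still between calls to the robot, and variables do not carry over. Pictures are saved under pics/ and viewed, at most 10 in all, crops included, and the job is handed in when it is done.

```bash
ls; mkdir -p pics
cat > h.py <<'E'
import numpy as np, cv2
from scipy.spatial.transform import Rotation as R
from plant import ctrl
def cam(n):
    p=ctrl.camera_params(n); o=np.array(p["orientation"],float)
    M=o if o.shape==(3,3) else (R.from_rotvec(o).as_matrix() if o.size==3 else R.from_quat(o).as_matrix())
    return np.array(p["K"]),p["k1"],np.array(p["eye"]),M
def ray(n,u,v):
    K,k1,e,M=cam(n)
    q=cv2.undistortPoints(np.array([[[u,v]]],float),K,np.array([k1,0,0,0.]))[0,0]
    return e,M@np.array([q[0],-q[1],-1])
def at_z(n,u,v,z):
    e,d=ray(n,u,v); return e+d*(z-e[2])/d[2]
def at_depth(n,u,v,D):
    e,d=ray(n,u,v); return e+d*D[int(v),int(u)]
def pix(n,P):
    K,k1,e,M=cam(n); c=(np.atleast_2d(P)-e)@M; c=c*[1,-1,-1]
    return cv2.projectPoints(c,np.zeros(3),np.zeros(3),K,np.array([k1,0,0,0.]))[0][:,0]
def cloud(n,D):
    K,k1,e,M=cam(n); h,w=D.shape
    uv=np.stack(np.meshgrid(np.arange(w),np.arange(h)),-1).reshape(-1,1,2).astype(float)
    q=cv2.undistortPoints(uv,K,np.array([k1,0,0,0.]))[:,0]
    d=np.c_[q[:,0],-q[:,1],-np.ones(len(q))]@M.T
    return (e+d*D.reshape(-1,1)).reshape(h,w,3)
E
python3 - <<'E'
from h import *
for n in("scene","top"):
    print(n,ctrl.camera_params(n))
    im,D=ctrl.grab_frame(n); cv2.imwrite(f"pics/{n}0.png",im)
    for t in["cabinet","tray","tray_hole","tray_floor","hook_grip","hook_tip","hook","empties","empties_in","tin_a","tin_a_centre","spirit_bottle","glue_bottle","black_tube"]:
        r=ctrl.find_in(n,t); print(t,[(np.round(x["at"],3).tolist(),round(x["conf"],2),pix(n,x["at"])[0].round().tolist()) for x in r[:6]])
print(ctrl.state())
E
```

```text
pics
scene {'K': array([[369.34501023,   0.        , 321.78311983],
       [  0.        , 369.34501023, 194.46583697],
       [  0.        ,   0.        ,   1.        ]]), 'k1': -0.031537495487171115, 'eye': array([ 0.18034678, -0.88420456,  0.8908812 ]), 'orientation': array([ 0.80065347, -0.17141917, -0.37251894])}
cabinet [([0.56, 0.309, 0.101], 0.76, [291.0, 122.0]), ([0.405, -0.116, 0.044], 0.39, [290.0, 216.0])]
tray [([0.563, 0.295, 0.011], 0.93, [294.0, 143.0])]
tray_hole [([0.563, 0.3, 0.012], 0.91, [293.0, 142.0])]
tray_floor [([0.564, 0.3, 0.01], 0.78, [294.0, 142.0]), ([0.538, -0.382, 0.006], 0.56, [366.0, 276.0])]
hook_grip [([0.45, 0.021, 0.036], 0.89, [289.0, 188.0])]
hook_tip [([0.453, 0.019, 0.035], 0.68, [290.0, 188.0]), ([0.408, -0.118, 0.044], 0.53, [291.0, 216.0])]
hook [([0.456, 0.018, 0.034], 0.57, [291.0, 188.0])]
empties [([0.59, -0.164, 0.021], 0.72, [349.0, 215.0]), ([0.538, -0.385, 0.004], 0.63, [366.0, 277.0])]
empties_in [([0.537, -0.382, 0.003], 0.93, [366.0, 277.0]), ([0.677, -0.047, 0.058], 0.58, [358.0, 178.0])]
tin_a [([0.372, -0.374, 0.071], 0.95, 
[... 2127 characters left out ...]
, 193.0])]
{'time_s': 1.5, 'joint_pos': array([ 1.04571948e+00,  5.21905299e-02,  1.40072665e+00,  1.10137630e-05,
        1.68858373e+00, -7.02848221e-02]), 'joint_vel': array([ 0.0005196 , -0.00022624,  0.00110917,  0.00063297, -0.0022907 ,
        0.00253597]), 'joint_torque': array([-2.47455391e-04, -3.81533861e+01, -3.60306001e+01, -2.75481807e-05,
        2.01202251e-04, -2.53641946e-05]), 'tool_pos': array([0.2305969 , 0.47166342, 0.23131483]), 'ee_rot': array([7.08239163e-01, 3.06070226e+00, 1.42804066e-04]), 'contact_force': array([-0.26095871,  0.22046572, -0.05135273]), 'wrist_torque': array([-0.013958  , -0.03958521, -0.04257834]), 'grip_force': 0.0, 'width': 0.08553655979520657}
```

Run:
```python
import cv2
a=cv2.imread("pics/scene0.png")[80:360,180:520];b=cv2.imread("pics/top0.png")[110:310,160:480]
cv2.imwrite("pics/s1.png",cv2.resize(a,(728,600),interpolation=3));cv2.imwrite("pics/t1.png",cv2.resize(b,(800,500),interpolation=3))
```

```text
(no output)
```

View pics/s1.png

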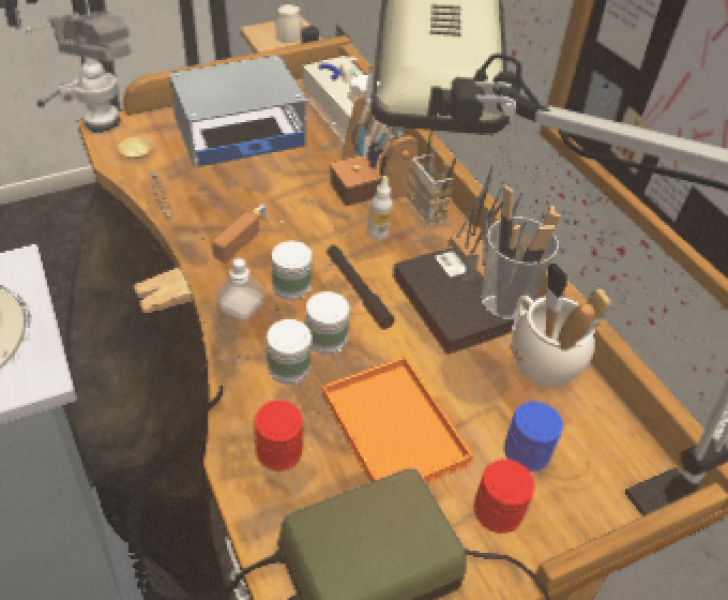

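View pics/t1.png

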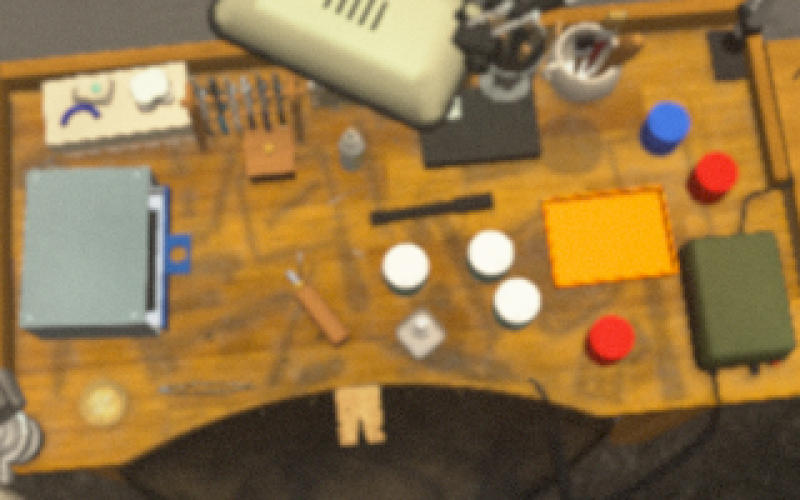

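The top view shows three white-lidded tins at full-frame pixels (322,217), (356,212) and (367,231). Possible mix-ups:
- Tins: red ones at (404,246) and (445,181), and a blue one at (426,161). All three are look-alikes and are left alone.
- Hook: the brown handle at (287,235) is the hook. The black tube at (333,193) is not.
- Tray tab: the blue tab with the hole is at (231,211), on the cabinet side facing −y.

Next I'll measure precisely.

```bash
cat > m.py <<'E'
from h import *
def rect(P):
    (c,s,a)=cv2.minAreaRect((P[:,:2]*1000).astype(np.float32)); return np.round(c,1),np.round(s,1),round(a,1)
def circ(P,r=.03):
    from scipy.optimize import least_squares
    (c,rr)=cv2.minEnclosingCircle((P[:,:2]*1000).astype(np.float32)); return np.round(c,1),round(rr,1),np.round(P[:,:2].mean(0)*1000,1),len(P)
def near(C,x,y,r,z0,z1):
    m=(np.hypot(C[...,0]-x,C[...,1]-y)<r)&(C[...,2]>z0)&(C[...,2]<z1); return m
E
cat > a.py <<'E'
from m import *
for n in("top","scene"):
    im,D=ctrl.grab_frame(n); C=cloud(n,D); hsv=cv2.cvtColor(im,cv2.COLOR_BGR2HSV)
    print(n)
    for x,y in[(.497,-.1),(.505,-.21),(.434,-.24)]:
        m=near(C,x,y,.045,.062,.08)&(hsv[...,1]<70); P=C[m]; print("tin",circ(P),P[:,2].mean().round(4))
    m=near(C,.56,.33,.2,.09,.11); print("cab",rect(C[m]),C[m][:,2].mean())
    bl=(hsv[...,0]>100)&(hsv[...,0]<125)&(hsv[...,1]>130)
    m=near(C,.56,.22,.15,.03,.05)&bl; print("blue",rect(C[m]),m.sum(),np.percentile(C[m],[1,50,99],axis=0).round(3).tolist())
    m=near(C,.46,.03,.11,.02,.06); print("hook",rect(C[m]),m.sum())
    m=near(C,.46,.03,.11,.02,.06)&(hsv[...,1]>120); print("handle",rect(C[m]),m.sum(),C[m].mean(0).round(4))
    m=near(C,.46,.03,.11,.02,.06)&(hsv[...,1]<90); print("shank",C[m].round(3).tolist()[:40])
    org=(hsv[...,0]>9)&(hsv[...,0]<19)&(hsv[...,1]>225)
    m=near(C,.535,-.385,.13,-.02,.03)&org; print("orange",rect(C[m]),m.sum(),C[m].mean(0).round(4))
    m=near(C,.41,-.1,.06,.03,.12); print("spirit",rect(C[m]),m.sum()); m=near(C,.68,-.035,.06,.03,.14); print("glue",rect(C[m]),m.sum())
    m=near(C,.59,-.15,.11,.012,.035)&(hsv[...,2]<70); print("tube",rect(C[m]),m.sum())
    m=near(C,.59,-.15,.25,-.02,.01)&(hsv[...,1]>90); print("table z",np.median(C[m][:,2]))
E
python3 a.py
```

```text
top
tin (array([502.1, -92.7]), 30.5, array([502.3, -91.4]), 230) 0.0695
tin (array([ 501.2, -214.6]), 39.7, array([ 507.9, -209.1]), 234) 0.0696
tin (array([ 439.3, -237.2]), 30.3, array([ 439.1, -236.5]), 235) 0.0699
cab (array([607.4, 332.4]), array([171.3, 305.6]), 85.9) 0.09954647405460415
blue (array([557.9, 223.7]), array([29.8, 52.4]), 86.6) 67 [[0.532, 0.208, 0.032], [0.559, 0.229, 0.04], [0.584, 0.239, 0.049]]
hook (array([459.7,  -0.7]), array([157.2,  99.8]), 81.1) 277
handle (array([452.7,  -6.4]), array([143.1,  87.3]), 82.8) 244 [0.4543 0.0248 0.0377]
shank [[0.501, -0.062, 0.059], [0.515, 0.069, 0.041], [0.515, 0.066, 0.038], [0.514, 0.062, 0.039], [0.511, 0.066, 0.04], [0.511, 0.062, 0.037], [0.511, 0.059, 0.037], [0.506, 0.062, 0.043], [0.508, 0.059, 0.036], [0.508, 0.056, 0.034], [0.491, -0.065, 0.052], [0.506, 0.064, 0.03], [0.503, 0.059, 0.04], [0.504, 0.056, 0.036], [0.491, -0.064, 0.04], [0.487, -0.068, 0.056], [0.484, -0.067, 0.053], [0.483, -0.071, 0.056], [0.483, -0.07, 0.042], [0.48, -0.074, 0.05], [0.479, -0.074, 0.042], [0.48, -0.077, 0.036], [0.476, -0.0
[... 922 characters left out ...]
.508, 0.062, 0.036], [0.513, 0.064, 0.033], [0.516, 0.064, 0.032], [0.5, 0.06, 0.036], [0.504, 0.06, 0.035], [0.507, 0.059, 0.035], [0.513, 0.065, 0.028], [0.516, 0.064, 0.027], [0.502, 0.056, 0.034], [0.513, 0.065, 0.023], [0.516, 0.064, 0.022], [0.512, 0.063, 0.02]]
orange (array([0., 0.]), array([0., 0.]), 0.0) 0 [nan nan nan]
spirit (array([ 414.1, -106.3]), array([58.3, 57.4]), 36.7) 305
glue (array([675.9, -40.7]), array([25.2, 35. ]), 44.9) 171
tube (array([0., 0.]), array([0., 0.]), 0.0) 0
table z -0.0022569664831589287a.py:14: RuntimeWarning: Mean of empty slice.
  m=near(C,.535,-.385,.13,-.02,.03)&org; print("orange",rect(C[m]),m.sum(),C[m].mean(0).round(4))
  ret = um.true_divide(
```

Run:
```python
import cv2
a=cv2.imread("pics/top0.png")[160:260,190:390]
cv2.imwrite("pics/t2.png",cv2.resize(a,(800,400),interpolation=2))
```

```text
(no output)
```

View pics/t2.png

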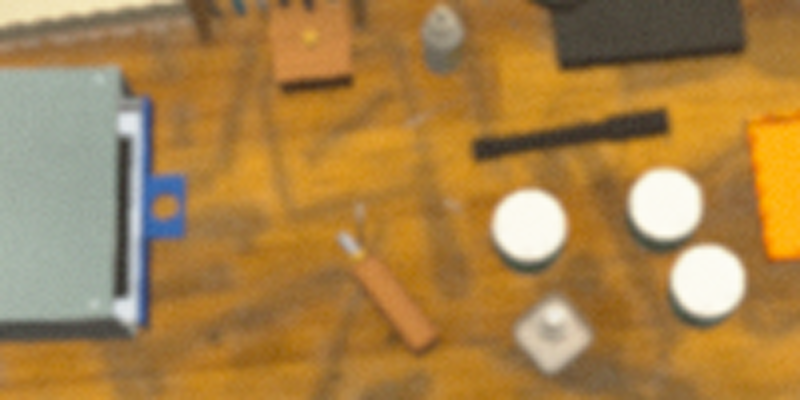

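The crop confirms the picks: hole at about pixel (231,211), hook shank and tip at (277,220), and white-lidded tins at (322,216), (356,211) and (367,231). I'll refine the hook, hole and orange tray positions, and add a helper that converts targets to row units.

```bash
cat > go.py <<'E'
import sys
from h import *
def plan(x,y,z,psi=None):
    s=ctrl.state(); M=R.from_rotvec(s["ee_rot"]).as_matrix(); p=np.array(s["tool_pos"])
    cur=np.degrees(np.arctan2(M[1,1],M[0,1]))
    f=lambda M:((M.T@(np.array([x,y,z])-p))/.75).round(4)
    print("t",round(s["time_s"],2),"at",p.round(4),"psi",cur.round(1),"tilt",M[2].round(4),"w",round(s["width"],4),"g",round(s["grip_force"],1),"F",np.round(s["contact_force"],1),"j1,j6",np.degrees(np.array(s["joint_pos"])[[0,5]]).round())
    print("now units xyz",f(M),"rows>=",np.ceil(np.abs(f(M)).max()/.066))
    if psi is not None:
        d=(cur-psi+180)%360-180; print("turn rows",round(d/5,2)); print("after turn",f(M@R.from_euler("z",d,degrees=True).as_matrix()))
if __name__=="__main__":
    a=list(map(float,sys.argv[1:])); plan(*a)
E
python3 - <<'E'
from m import *
for n in("top","scene"):
    im,D=ctrl.grab_frame(n); C=cloud(n,D); hsv=cv2.cvtColor(im,cv2.COLOR_BGR2HSV)
    m=near(C,.46,.03,.07,.034 if n=="top" else .03,.05)&(hsv[...,1]>110); print("handle",rect(C[m]),m.sum(),C[m].mean(0).round(4))
    m=near(C,.505,-.212,.035,.062,.08)&(hsv[...,1]<70); print("tinB",circ(C[m]))
    o=hsv[...,1][near(C,.535,-.385,.04,-.02,.03)]; print("hsv",hsv[near(C,.535,-.385,.04,-.02,.03)].mean(0))
    hh=hsv[near(C,.535,-.385,.04,-.02,.03)].mean(0)
    m=near(C,.535,-.385,.14,-.02,.03)&(abs(hsv[...,0]-hh[0])<5)&(hsv[...,1]>215)
    nb,l,st,ce=cv2.connectedComponentsWithStats(m.astype(np.uint8)); k=1+st[1:,4].argmax(); ys,xs=np.where(l==k)
    P=np.array([at_z(n,u,v,.02 if 1 else 0) for u,v in zip(xs,ys)]); print("orange",rect(P),len(P))
    m=near(C,.6 if 0 else .56,.33,.14,.092 if n=="top" else .089,.11); nb,l,st,ce=cv2.connectedComponentsWithStats(m.astype(np.uint8)); k=1+st[1:,4].argmax(); print("cab",rect(C[l==k]))
    if n=="top":
        g=im[190:235,215:250].astype(int); bm=((g[...,0]-g[...,2])>40).astype(np.uint8)
        print("\n".join("".join(".#"[v] for v in r) for r in bm))
print(at_z("top",231.2,211.4,.04))
E
python3 go.py .453 .025 .01 -57
```

```text
handle (array([456.9,  28.4]), array([102.2,  27.8]), 33.2) 199 [0.4549 0.0276 0.0394]
tinB (array([ 509.6, -209. ]), 30.6, array([ 508.6, -208.4]), 229)
hsv [ 20.73387097 241.54569892 252.75      ]
orange (array([ 530.7, -386.6]), array([181.7, 138.5]), 89.3) 1792
cab (array([567.1, 335. ]), array([171.4, 223.7]), 86.4)
...........#.......................
...........#.......................
...........#.......................
...........#.......................
..........##.......................
..........##.......................
..........##.......................
..........##.......................
..........##.......................
..........##.......................
..........##.......................
..........##.......................
..........##.......................
..........###......................
..........##########...............
..........###########..............
..........###########..............
..........###########..............
..........#####...###..............
..........####.....................
..........###......................
..........###........
[... 694 characters left out ...]
....
..........#........................
..........#........................
..........##.......................
..........##.......................
handle (array([454.9,  29.2]), array([102.3,  30. ]), 32.7) 168 [0.453  0.0251 0.036 ]
tinB (array([ 507.8, -211.6]), 30.5, array([ 506.6, -213.7]), 245)
hsv [ 14.99056604 176.96603774 246.        ]
t 1.7 at [0.2306 0.4717 0.2313] psi 63.9 tilt [ 0.e+00  1.e-04 -1.e+00] w 0.0851 g 0.0 F [-0.2  0.1  0.1] j1,j6 [60. -4.]
now units xyz [-0.528  -0.4048  0.2951] rows>= 8.0
turn rows 24.19
after turn [-0.0757  0.661   0.2951]Traceback (most recent call last):
  File "<stdin>", line 9, in <module>
ValueError: attempt to get argmax of an empty sequence
```

```bash
cat >> go.py <<'E'
def arc(x,y,z,psi,n):
    "constant tool-frame shift over n rows of equal turn"
    s=ctrl.state(); M=R.from_rotvec(s["ee_rot"]).as_matrix(); p=np.array(s["tool_pos"])
    cur=np.degrees(np.arctan2(M[1,1],M[0,1])); d=(cur-psi+180)%360-180
    S=sum(M@R.from_euler("z",d*k/n,degrees=True).as_matrix() for k in range(n))
    print("arc rows",n,"each",(np.linalg.solve(S,np.array([x,y,z])-p)/.75).round(4),"turn",round(d/n/5,4))
if __name__=="__main__" and len(a)==4:
    for n in(5,8,10,15,20,25): arc(*a,n)
E
python3 go.py .453 .026 .13 -57
python3 -c "
from h import *
print(at_z('top',231,211,.04))"
```

```text
t 1.7 at [0.2306 0.4717 0.2313] psi 63.9 tilt [ 0.e+00  1.e-04 -1.e+00] w 0.0851 g 0.0 F [-0.2  0.1  0.1] j1,j6 [60. -4.]
now units xyz [-0.5274 -0.4035  0.1351] rows>= 8.0
turn rows 24.19
after turn [-0.075   0.6598  0.1351]
arc rows 5 each [-0.157   0.0304  0.027 ] turn 4.8376
arc rows 8 each [-0.0968  0.0268  0.0169] turn 3.0235
arc rows 10 each [-0.0769  0.0235  0.0135] turn 2.4188
arc rows 15 each [-0.0507  0.0175  0.009 ] turn 1.6125
arc rows 20 each [-0.0378  0.0138  0.0068] turn 1.2094
arc rows 25 each [-0.0301  0.0113  0.0054] turn 0.9675
[0.55843526 0.21959445 0.04      ]
```

```bash
A='[-0.0301,0.0113,0,0.9675,-0.3]'
python3 -m handwheel '[[-0.0301,0.0113,0,0.9675,-0.3],[-0.0301,0.0113,0,0.9675,-0.3],[-0.0301,0.0113,0,0.9675,-0.3],[-0.0301,0.0113,0,0.9675,-0.3],[-0.0301,0.0113,0,0.9675,-0.3],[-0.0301,0.0113,0,0.9675,-0.3],[-0.0301,0.0113,0,0.9675,-0.3],[-0.0301,0.0113,0,0.9675,-0.3],[-0.0301,0.0113,0,0.9675,-0.3],[-0.0301,0.0113,0,0.9675,-0.3]]' 60
python3 -m handwheel '[[-0.0301,0.0113,0,0.9675,-0.3],[-0.0301,0.0113,0,0.9675,-0.3],[-0.0301,0.0113,0,0.9675,-0.3],[-0.0301,0.0113,0,0.9675,-0.3],[-0.0301,0.0113,0,0.9675,-0.3],[-0.0301,0.0113,0,0.9675,-0.3],[-0.0301,0.0113,0,0.9675,-0.3],[-0.0301,0.0113,0,0.9675,-0.3],[-0.0301,0.0113,0,0.9675,-0.3],[-0.0301,0.0113,0,0.9675,-0.3]]'
python3 -m handwheel '[[-0.0301,0.0113,0.014,0.9675,-0.3],[-0.0301,0.0113,0.014,0.9675,-0.3],[-0.0301,0.0113,0.014,0.9675,-0.3],[-0.0301,0.0113,0.014,0.9675,-0.3],[-0.0301,0.0113,0.014,0.9675,-0.3],[0,0,0.014,0,-0.3],[0,0,0.014,0,-0.3],[0,0,0.014,0,-0.3],[0,0,0.014,0,-0.3],[0,0,0.014,0,-0.3]]'
python3 go.py .453 .026 .011 -57
```

```text
time_s: 2.7
tool_pos: [0.4395, 0.3638, 0.2312]
ee_rot: [-1.904, -2.498, 0.0]
contact_force: [0.5, -1.0, -0.9]
width: 0.0557
grip_force: 0.0
time_s: 3.7
tool_pos: [0.4968, 0.1367, 0.2312]
ee_rot: [-2.761, -1.499, -0.0]
contact_force: [-0.2, 0.4, 0.6]
width: 0.0554
grip_force: 0.0
time_s: 4.7
tool_pos: [0.4523, 0.0271, 0.1253]
ee_rot: [-3.011, -0.894, 0.0]
contact_force: [-0.6, -0.0, 0.1]
width: 0.0558
grip_force: 0.0
t 4.7 at [0.4523 0.0271 0.1253] psi -56.9 tilt [-1.e-04 -2.e-04 -1.e+00] w 0.0558 g 0.0 F [-0.6 -0.   0.1] j1,j6 [-1. 56.]
now units xyz [-0.      0.0018  0.1525] rows>= 3.0
turn rows 0.01
after turn [-0.      0.0018  0.1525]
arc rows 5 each [-0.      0.0004  0.0305] turn 0.0029
arc rows 8 each [-0.      0.0002  0.0191] turn 0.0018
arc rows 10 each [-0.      0.0002  0.0152] turn 0.0015
arc rows 15 each [-0.      0.0001  0.0102] turn 0.001
arc rows 20 each [-0.      0.0001  0.0076] turn 0.0007
arc rows 25 each [-0.      0.0001  0.0061] turn 0.0006
```

```bash
python3 -m handwheel '[[0,0.0018,0.03,0,-0.3],[0,0,0.04,0,-0.3],[0,0,0.04,0,-0.3],[0,0,0.03,0,-0.3],[0,0,0.0125,0,-0.3],[0,0,0,0,-0.3],[0,0,0,0,0.8],[0,0,0,0,0.8],[0,0,0,0,0.8],[0,0,0,0,0.8]]' 70
python3 -m handwheel '[[0,0,0,0,0.8],[0,0,0,0,0.8],[0,0,-0.01,0,0.8],[0,0,-0.02,0,0.8],[0,0,-0.02,0,0.8],[0,0,-0.02,0,0.8],[0,0,-0.02,0,0.8],[0,0,-0.02,0,0.8],[0,0,-0.01,0,0.8],[0,0,0,0,0.8]]'
python3 - <<'E'
from m import *
s=ctrl.state(); print(s["tool_pos"],s["width"],s["grip_force"])
p=np.array(s["tool_pos"])
for n in("top","scene"):
    im,D=ctrl.grab_frame(n); C=cloud(n,D); cv2.imwrite(f"pics/{n}2.png",im)
    q=pix(n,p+[.063,.041,.026])[0]; print(n,q, [ (np.round(x["at"],3).tolist(),x["conf"]) for x in ctrl.find_in(n,"hook_tip")])
    u,v=q.astype(int); c=im[max(v-35,0):v+35,u-45:u+45].copy(); cv2.circle(c,(45,35),1,(0,0,255)); cv2.imwrite(f"pics/{n}2c.png",cv2.resize(c,None,fx=6,fy=6,interpolation=2))
a=cv2.imread("pics/top2c.png");b=cv2.imread("pics/scene2c.png");k=np.vstack([a,b])if a.shape[1]==b.shape[1] else a
cv2.imwrite("pics/c2.png",cv2.resize(k,(360,560)))
E
```

```text
time_s: 5.7
tool_pos: [0.4542, 0.0255, 0.0136]
ee_rot: [3.011, 0.892, 0.005]
contact_force: [-0.2, 0.1, 6.2]
width: 0.0267
grip_force: 69.9
time_s: 6.7
tool_pos: [0.4534, 0.0255, 0.103]
ee_rot: [3.012, 0.892, 0.003]
contact_force: [-0.1, 0.3, -1.5]
width: 0.0265
grip_force: 69.0
[0.45344921 0.02548157 0.10304879] 0.026478185285143205 68.97443890571594
top [273.23968606 212.13666507] [([0.423, 0.01, 0.13], 0.65)]
scene [302.04632522 153.82879636] [([0.536, -0.383, 0.004], 0.74), ([0.435, 0.001, 0.118], 0.64)]
```

View pics/c2.png

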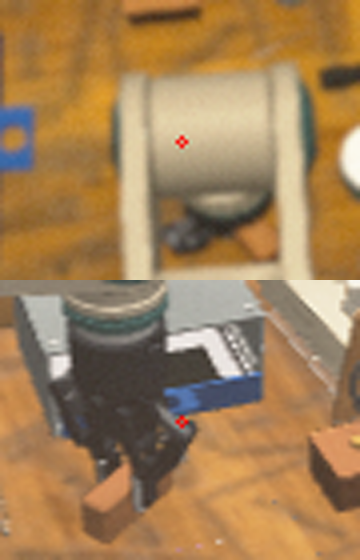

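The handle is gripped (26.5 mm wide, 69 N); the arm hides the tip in both views. I'll check the tip offset from the earlier picture and plan the move to hover over the hole.

```bash
sed -i 's/(5,8,10,15,20,25)/(8,10,11,12,15,20,25)/' go.py; python3 go.py .5531 .147 .1 -3.6
python3 - <<'E'
from h import *
im=cv2.imread("pics/top0.png"); c=im[205:235,262:292]; 
g=cv2.cvtColor(c,cv2.COLOR_BGR2HSV)[...,1]
print("\n".join(" ".join("%3d"%v for v in r) for r in g[8:24,6:24]))
print(at_z("top",274.5,218,.038))
E
```

```text
t 6.9 at [0.4524 0.0255 0.101 ] psi -57.0 tilt [-0.0014 -0.001  -1.    ] w 0.0269 g 69.0 F [-0.1  0.3 -0.6] j1,j6 [-1. 56.]
now units xyz [ 0.2009 -0.0627  0.0011] rows>= 4.0
turn rows -10.68
after turn [0.1701 0.1239 0.0011]
arc rows 8 each [0.0271 0.0029 0.0001] turn -1.3349
arc rows 10 each [0.0217 0.0025 0.0001] turn -1.0679
arc rows 11 each [0.0197 0.0024 0.0001] turn -0.9708
arc rows 12 each [0.018  0.0023 0.0001] turn -0.8899
arc rows 15 each [0.0144 0.0019 0.0001] turn -0.712
arc rows 20 each [0.0108 0.0015 0.0001] turn -0.534
arc rows 25 each [0.0086 0.0013 0.    ] turn -0.4272
180 177 176 180 171 180 181 187 184 187 150 113 120 162 206 205 198 205
185 185 194 178 177 179 191 201 189 184 161 130 139 169 198 206 200 192
192 195 201 192 192 194 212 192 196 188 185 149 151 187 201 204 195 197
197 193 200 208 213 201 215 196 199 207 195 178 174 191 195 192 186 188
197 204 205 210 205 204 182 157 162 182 196 178 176 191 197 197 196 199
211 218 212 204 213 186 142  97  93 133 173 186 180 182 185 188 191 196
208 211 216 221 209 175 115  58  42  70 122 152 170 185 177 177 191 183
206 220 215 212 204 192 128  53  22  36  71 115 148 177 173 179 178 181
214 205 208 210 210 217 168  99  36  20  37  76 135 171 171 172 171 175
215 209 201 206 216 209 194 161  92  52  54  87 138 173 174 167 173 183
208 208 199 193 194 207 207 189 155 120 108 130 161 175 176 168 175 183
200 208 200 193 197 182 185 198 190 168 167 173 178 178 170 172 174 176
203 199 185 179 173 181 182 178 187 185 188 186 182 175 163 162 173 191
189 186 178 171 162 159 170 177 179 177 170 179 176 168 164 169 172 177
180 176 154 160 148 156 159 161 165 165 173 180 170 181 173 167 170 176
163 160 164 153 139 150 154 145 169 159 168 170 170 172 165 170 170 178
[0.51890164 0.07049627 0.038     ]
```

```bash
python3 -m handwheel '[[0.0217,0.0025,0,-1,0.8],[0.0217,0.0025,0,-1,0.8],[0.0217,0.0025,0,-1,0.8],[0.0217,0.0025,0,-1,0.8],[0.0217,0.0025,0,-1,0.8],[0.0217,0.0025,0,-1,0.8],[0.0217,0.0025,0,-1,0.8],[0.0217,0.0025,0,-1,0.8],[0.0217,0.0025,0,-1,0.8],[0.0217,0.0025,0,-1,0.8]]'
python3 -m handwheel '[[0,0,0.01,-0.7,0.8],[0,0,0.01,0,0.8],[0,0,0.01,0,0.8],[0,0,0.01,0,0.8],[0,0,0,0,0.8],[0,0,0,0,0.8],[0,0,0,0,0.8],[0,0,0,0,0.8],[0,0,0,0,0.8],[0,0,0,0,0.8]]'
python3 go.py .5531 .148 .07 -3.6 | head -4
python3 - <<'E'
from m import *
s=ctrl.state(); p=np.array(s["tool_pos"])
out=[]
for n in("top","scene"):
    im,D=ctrl.grab_frame(n)
    tip=p+[.0047,.074,-.0085]; q=pix(n,[tip,[.5578,.222,.04]]); print(n,q)
    u,v=q[0].astype(int); c=cv2.resize(im[v-30:v+30,u-45:u+45],None,fx=8,fy=8,interpolation=2)
    for k,col in((0,(0,0,255)),(1,(0,255,0))): cv2.circle(c,tuple(((q[k]-[u-45,v-30])*8+4).astype(int).tolist()),3,col,1)
    out.append(c)
cv2.imwrite("pics/hov.png",cv2.resize(np.vstack(out),(450,600)))
E
```

```text
time_s: 7.9
tool_pos: [0.5571, 0.1456, 0.1008]
ee_rot: [-2.349, -2.085, 0.002]
contact_force: [-0.8, 0.9, -1.8]
width: 0.0271
grip_force: 69.0
time_s: 8.9
tool_pos: [0.5573, 0.1452, 0.0721]
ee_rot: [2.288, 2.153, 0.001]
contact_force: [0.2, -0.0, -0.9]
width: 0.0267
grip_force: 69.0
t 8.9 at [0.5573 0.1452 0.0721] psi -3.5 tilt [ 2.e-04  4.e-04 -1.e+00] w 0.0267 g 69.0 F [ 0.2 -0.  -0.9] j1,j6 [11. 14.]
now units xyz [ 0.0034 -0.0058  0.0028] rows>= 1.0
turn rows 0.02
after turn [ 0.0034 -0.0058  0.0028]
top [[229.84156052 208.29129961]
 [230.32318305 211.24236113]]
scene [[299.58771481 142.41513999]
 [298.51012739 147.2768591 ]]
```

View pics/hov.png

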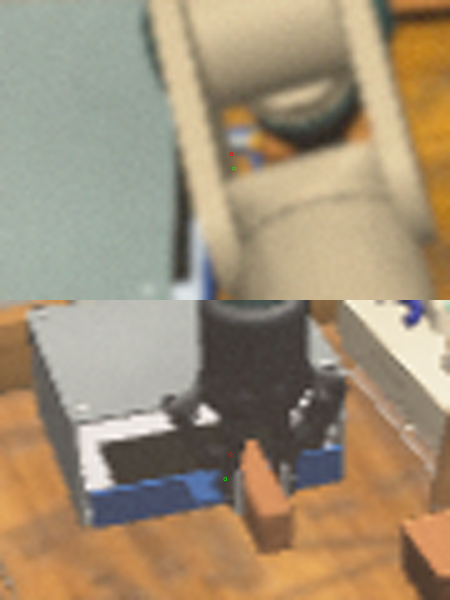

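```bash
python3 -m handwheel '[[0.0034,-0.0058,0,0,0.8],[0,0,0,0,0.8],[0,0,0,0,0.8],[0,0,0,0,0.8],[0,0,0,0,0.8],[0,0,0,0,0.8],[0,0,0,0,0.8],[0,0,0,0,0.8],[0,0,0,0,0.8],[0,0,0,0,0.8]]'
python3 go.py .5531 .148 .07 -3.6 | head -2
python3 - <<'E'
from m import *
s=ctrl.state(); p=np.array(s["tool_pos"]); f=np.array([.063,.998,0])
n="top"; im,D=ctrl.grab_frame(n)
w=np.array([-f[1],f[0],0])
P=[p+f*.078+[0,0,.0255],p+f*.0475+[0,0,.0255],[.5578,.222,.04]]+[p+f*a+w*b+[0,0,.0255] for a in(.048,.078) for b in(.004,-.004)]
q=pix(n,P); print(q.round(1))
u,v=q[0].astype(int); c=cv2.resize(im[v-20:v+20,u-20:u+34],None,fx=14,fy=14,interpolation=2)
for k,col in zip(range(7),((0,0,255),(0,255,255),(0,255,0))+((255,0,255),)*4): cv2.circle(c,tuple(((q[k]-[u-20,v-20])*14+7).astype(int).tolist()),3,col,1)
cv2.imwrite("pics/hov2.png",c)
E
```

```text
time_s: 10.0
tool_pos: [0.553, 0.148, 0.072]
ee_rot: [-2.288, -2.153, -0.0]
contact_force: [-0.2, -0.6, -1.1]
width: 0.0274
grip_force: 69.0
t 10.0 at [0.553 0.148 0.072] psi -3.5 tilt [ 1.e-04  1.e-04 -1.e+00] w 0.0274 g 69.0 F [-0.2 -0.6 -1.1] j1,j6 [11. 15.]
now units xyz [-0.      0.0001  0.0026] rows>= 1.0
[[226.1 207.1]
 [235.1 206.8]
 [230.3 211.2]
 [235.  207.9]
 [235.  205.6]
 [226.1 208.3]
 [226.2 206. ]]
```

View pics/hov2.png

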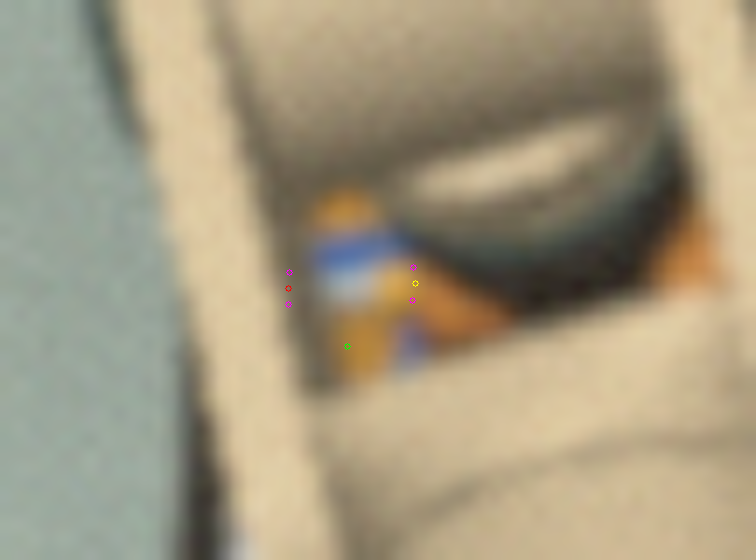

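The shank lies on the predicted line, with its grey end at about (345,280) in the crop. The hole is centred where predicted, at about (350,348). Lowering in two stages with a force check.

```bash
python3 -m handwheel '[[0,0,0.01,0,0.8],[0,0,0.01,0,0.8],[0,0,0.01,0,0.8],[0,0,0.008,0,0.8],[0,0,0.002,0,0.8],[0,0,0.002,0,0.8],[0,0,0,0,0.8],[0,0,0,0,0.8],[0,0,0,0,0.8],[0,0,0,0,0.8]]'
python3 go.py .553 .148 .03 -3.6 | head -2
```

```text
time_s: 11.05
tool_pos: [0.5532, 0.148, 0.0407]
ee_rot: [2.288, 2.153, 0.001]
contact_force: [-0.7, -0.2, -0.3]
width: 0.0269
grip_force: 69.0
t 11.05 at [0.5532 0.148  0.0407] psi -3.5 tilt [ 2.e-04  5.e-04 -1.e+00] w 0.0269 g 69.0 F [-0.7 -0.2 -0.3] j1,j6 [11. 15.]
now units xyz [-0.0001 -0.0002  0.0143] rows>= 1.0
```

```bash
python3 -m handwheel '[[0,0,0.006,0,0.8],[0,0,0.005,0,0.8],[-0.01,0,0,0,0.8],[-0.015,0,0,0,0.8],[-0.02,0,0,0,0.8],[-0.02,0,0,0,0.8],[-0.02,0,0,0,0.8],[-0.02,0,0,0,0.8],[-0.02,0,0,0,0.8],[-0.015,0,0,0,0.8]]'
python3 go.py .5453 .02 .032 -3.6 | head -2
```

```text
time_s: 12.05
tool_pos: [0.5465, 0.0415, 0.0322]
ee_rot: [2.289, 2.152, -0.0]
contact_force: [-0.6, 3.0, -1.9]
width: 0.0267
grip_force: 69.2
t 12.05 at [0.5465 0.0415 0.0322] psi -3.5 tilt [-2.e-04  2.e-04 -1.e+00] w 0.0267 g 69.2 F [-0.6  3.  -1.9] j1,j6 [0. 4.]
now units xyz [-0.0288  0.0001  0.0003] rows>= 1.0
```

Dragging with about 1.5–3 N resistance, as expected. Creeping to the stop.

```bash
python3 -m handwheel '[[-0.009,0,0,0,0.8],[-0.007,0,0,0,0.8],[-0.004,0,0,0,0.8],[-0.003,0,0,0,0.8],[-0.002,0,0,0,0.8],[-0.001,0,0,0,0.8],[0,0,0,0,0.8],[0,0,0,0,0.8],[0,0,0,0,0.8],[0,0,0,0,0.8]]'
python3 go.py .5453 .02 .032 -3.6 | head -2
```

```text
time_s: 13.05
tool_pos: [0.5455, 0.0238, 0.0322]
ee_rot: [2.288, 2.153, 0.0]
contact_force: [0.3, 1.4, -1.8]
width: 0.0266
grip_force: 69.2
t 13.05 at [0.5455 0.0238 0.0322] psi -3.5 tilt [ 1.e-04  2.e-04 -1.e+00] w 0.0266 g 69.2 F [ 0.3  1.4 -1.8] j1,j6 [-1.  2.]
now units xyz [-0.005   0.      0.0003] rows>= 1.0
```

```bash
python3 -m handwheel '[[-0.003,0,0,0,0.8],[-0.003,0,0,0,0.8],[-0.003,0,0,0,0.8],[-0.003,0,0,0,0.8],[0,0,0,0,0.8],[0,0,0,0,0.8],[0,0,0,0,0.8],[0,0,0,0,0.8],[0,0,0,0,0.8],[0,0,0,0,0.8]]'
python3 go.py .5453 .02 .032 -3.6 | head -2
```

```text
time_s: 14.05
tool_pos: [0.5452, 0.0205, 0.0317]
ee_rot: [-2.281, -2.15, -0.013]
contact_force: [4.4, 27.3, -5.7]
width: 0.0268
grip_force: 69.3
t 14.05 at [0.5452 0.0205 0.0317] psi -3.4 tilt [ 1.050e-02  7.000e-04 -9.999e-01] w 0.0268 g 69.3 F [ 4.4 27.3 -5.7] j1,j6 [-2.  1.]
now units xyz [-0.0006  0.0002 -0.0004] rows>= 1.0
```

```bash
python3 -m handwheel '[[0.01,0,0,0,0.8],[0.008,0,0,0,0.8],[0,0,0,0,0.8],[0,0,-0.015,0,0.8],[0,0,-0.02,0,0.8],[0,0,-0.02,0,0.8],[0,0,-0.015,0,0.8],[-0.015,-0.04,0,0,0.8],[-0.015,-0.05,0,0,0.8],[-0.015,-0.05,0,0,0.8]]'
python3 go.py .44 .0 .0135 -3.5 | head -2
```

```text
time_s: 15.05
tool_pos: [0.4379, 0.0005, 0.0855]
ee_rot: [2.287, 2.152, 0.001]
contact_force: [0.3, -0.8, -0.5]
width: 0.0268
grip_force: 70.0
t 15.05 at [0.4379 0.0005 0.0855] psi -3.5 tilt [-1.0e-04  1.1e-03 -1.0e+00] w 0.0268 g 70.0 F [ 0.3 -0.8 -0.5] j1,j6 [-5. -1.]
now units xyz [-0.0005  0.0027  0.096 ] rows>= 2.0
```

```bash
python3 -m handwheel '[[0,0.002,0.03,0,0.8],[0,0,0.03,0,0.8],[0,0,0.02,0,0.8],[0,0,0.01,0,0.8],[0,0,0.004,0,0.8],[0,0,0.002,0,0.8],[0,0,0,0,0.8],[0,0,0,0,-0.3],[0,0,0,0,-0.3],[0,0,0,0,-0.3]]'
python3 go.py .501 -.094 .13 86.5
python3 -m handwheel '[[0,0,0,0,-0.3],[0,0,-0.02,0,-0.3],[0,0,-0.04,0,-0.4],[0,0,-0.04,0,-1],[0,0,-0.04,0,-1],[0,0,-0.03,0,-1],[0,0,0,-1,-1],[0,0,0,-1,-1],[0,0,0,-1,-1],[0,0,0,-1,-1]]'
python3 a.py 2>/dev/null | grep -v shank | cut -c1-200
python3 go.py .501 -.094 .13 86.5
python3 - <<'E'
from h import *
im,D=ctrl.grab_frame("top"); cv2.imwrite("pics/t5.png",cv2.resize(im[150:275,170:430],None,fx=3,fy=3,interpolation=2))
E
```

```text
time_s: 16.05
tool_pos: [0.4406, 0.0008, 0.013]
ee_rot: [2.288, 2.152, 0.001]
contact_force: [0.1, 0.3, 0.3]
width: 0.0556
grip_force: 0.0
t 16.05 at [0.4406 0.0008 0.013 ] psi -3.5 tilt [ 1.e-04  8.e-04 -1.e+00] w 0.0556 g 0.0 F [0.1 0.3 0.3] j1,j6 [-5. -1.]
now units xyz [-0.1213  0.0882 -0.1559] rows>= 3.0
turn rows -18.0
after turn [-0.0882 -0.1213 -0.1559]
arc rows 8 each [-0.0207 -0.0012 -0.0195] turn -2.2498
arc rows 10 each [-0.0166 -0.0013 -0.0156] turn -1.7999
arc rows 11 each [-0.0151 -0.0013 -0.0142] turn -1.6363
arc rows 12 each [-0.0138 -0.0013 -0.013 ] turn -1.4999
arc rows 15 each [-0.011  -0.0012 -0.0104] turn -1.1999
arc rows 20 each [-0.0083 -0.001  -0.0078] turn -0.8999
arc rows 25 each [-0.0066 -0.0008 -0.0062] turn -0.72
time_s: 17.05
tool_pos: [0.4403, 0.0009, 0.1402]
ee_rot: [1.875, 2.521, 0.0]
contact_force: [0.0, -0.0, 0.4]
width: 0.0853
grip_force: 0.0
top
tin (array([503.5, -91.4]), 29.9, array([502.1, -93.6]), 211) 0.0701
tin (array([ 501.3, -214.5]), 39.2, array([ 507.7, -208.6]), 235) 0.0699
tin (array([ 439.6, -236.3]), 30.3, array([ 439.3, -236.2]), 2
[... 1423 characters left out ...]
 176
tube (array([0., 0.]), array([0., 0.]), 0.0) 0
table z -0.0022525501953617466
t 17.15 at [0.4403 0.0009 0.1402] psi 16.5 tilt [ 1.e-04  1.e-04 -1.e+00] w 0.0853 g 0.0 F [0.7 1.  0. ] j1,j6 [ -5. -21.]
now units xyz [-0.1443  0.0415  0.0136] rows>= 3.0
turn rows -13.99
after turn [-0.0885 -0.1213  0.0136]
arc rows 8 each [-0.0193 -0.005   0.0017] turn -1.7488
arc rows 10 each [-0.0154 -0.0042  0.0014] turn -1.399
arc rows 11 each [-0.014  -0.0039  0.0012] turn -1.2718
arc rows 12 each [-0.0128 -0.0037  0.0011] turn -1.1659
arc rows 15 each [-0.0102 -0.003   0.0009] turn -0.9327
arc rows 20 each [-0.0076 -0.0024  0.0007] turn -0.6995
arc rows 25 each [-0.0061 -0.0019  0.0005] turn -0.5596
```

View pics/t5.png

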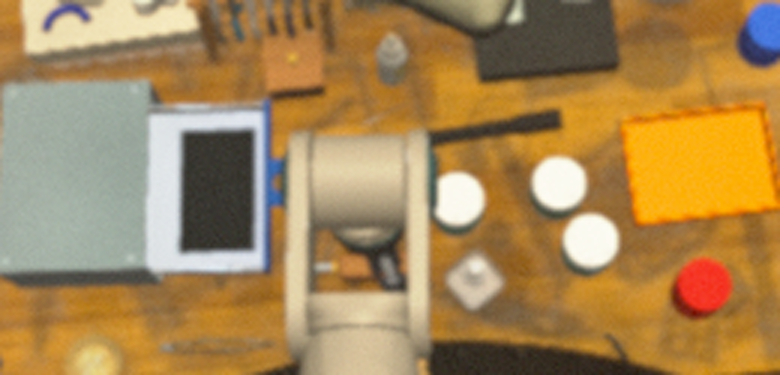

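The tray is fully out and the hook lies flat, with its shank at about (325,267) in the crop. On to tin A.

```bash
python3 -m handwheel '[[-0.0102,-0.003,0,-0.9327,-1],[-0.0102,-0.003,0,-0.9327,-1],[-0.0102,-0.003,0,-0.9327,-1],[-0.0102,-0.003,0,-0.9327,-1],[-0.0102,-0.003,0,-0.9327,-1],[-0.0102,-0.003,0,-0.9327,-1],[-0.0102,-0.003,0,-0.9327,-1],[-0.0102,-0.003,0,-0.9327,-1],[-0.0102,-0.003,0,-0.9327,-1],[-0.0102,-0.003,0,-0.9327,-1]]'
python3 -m handwheel '[[-0.0102,-0.003,0,-0.9327,-1],[-0.0102,-0.003,0,-0.9327,-1],[-0.0102,-0.003,0,-0.9327,-1],[-0.0102,-0.003,0,-0.9327,-1],[-0.0102,-0.003,0,-0.9327,-1],[0,0,0.01,0,-1],[0,0,0,0,-1],[0,0,0,0,-1],[0,0,0,0,-1],[0,0,0,0,-1]]'
python3 go.py .5015 -.0945 .042 86.5 | head -3
python3 -c "
from h import *
for u in (258,259,260): print(at_z('top',u,211,.04))"
```

```text
time_s: 18.2
tool_pos: [0.4684, -0.0718, 0.1402]
ee_rot: [0.729, 3.056, 0.0]
contact_force: [0.3, 0.0, -0.2]
width: 0.0852
grip_force: 0.0
time_s: 19.2
tool_pos: [0.5011, -0.0936, 0.1329]
ee_rot: [0.098, 3.14, 0.0]
contact_force: [0.0, -0.2, -0.5]
width: 0.0855
grip_force: 0.0
t 19.2 at [ 0.5011 -0.0936  0.1329] psi 86.4 tilt [-4.e-04  0.e+00 -1.e+00] w 0.0855 g 0.0 F [ 0.  -0.2 -0.5] j1,j6 [ -15. -101.]
now units xyz [-0.0006 -0.0012  0.1212] rows>= 2.0
turn rows -0.02
[0.54905676 0.12566707 0.04      ]
[0.5487099  0.12219669 0.04      ]
[0.54836307 0.11872683 0.04      ]
```

```bash
python3 -m handwheel '[[-0.0006,-0.0012,0.03,0,-1],[0,0,0.04,0,-1],[0,0,0.035,0,-1],[0,0,0.02,0,-1],[0,0,0.009,0,-1],[0,0,0,0,-1],[0,0,0,0,0.6],[0,0,0,0,0.6],[0,0,0,0,0.6],[0,0,0,0,0.6]]' 50
python3 go.py .5015 -.0945 .032 86.5 | head -1
python3 -m handwheel '[[0,0,0,0,0.6],[0,0,0,0,0.6],[0,0,-0.01,0,0.6],[0,0,-0.02,0,0.6],[0,0,-0.02,0,0.6],[0,0,-0.02,0,0.6],[0,0,-0.02,0,0.6],[0,0,0,0,0.6],[0,0,0,0,0.6],[0,0,0,0,0.6]]'
python3 - <<'E'
from h import *
for i in range(3): ctrl.grab_frame("top"); print(np.round(ctrl.state()["contact_force"],2))
print(at_z("top",242.3,213.3,.009))
E
python3 go.py .514 .181 .1 86.5 ; python3 go.py .531 -.345 .1 0
```

```text
time_s: 20.2
tool_pos: [0.5025, -0.0944, 0.0338]
ee_rot: [0.097, 3.138, 0.0]
contact_force: [-1.6, 3.4, 5.1]
width: 0.0583
grip_force: 53.2
t 20.2 at [ 0.5025 -0.0944  0.0338] psi 86.5 tilt [-2.6e-03  2.0e-04 -1.0e+00] w 0.0583 g 53.2 F [-1.6  3.4  5.1] j1,j6 [ -15. -101.]
time_s: 21.2
tool_pos: [0.5008, -0.0944, 0.0983]
ee_rot: [-0.097, -3.138, -0.001]
contact_force: [-0.5, 0.4, -5.9]
width: 0.0582
grip_force: 54.9
[-0.33  0.32 -4.6 ]
[ 0.44 -0.08 -4.67]
[-0.37 -0.16 -4.34]
[0.55448748 0.18506095 0.009     ]
t 21.35 at [ 0.5011 -0.0945  0.0987] psi 86.5 tilt [ 1.6e-03  4.0e-04 -1.0e+00] w 0.0584 g 54.9 F [-0.4 -0.2 -4.3] j1,j6 [ -15. -101.]
now units xyz [ 0.0055  0.3676 -0.0016] rows>= 6.0
turn rows -0.01
after turn [ 0.0052  0.3676 -0.0016]
arc rows 8 each [ 0.0007  0.046  -0.0002] turn -0.001
arc rows 10 each [ 0.0005  0.0368 -0.0002] turn -0.0008
arc rows 11 each [ 0.0005  0.0334 -0.0001] turn -0.0007
arc rows 12 each [ 0.0004  0.0306 -0.0001] turn -0.0007
arc rows 15 each [ 0.0004  0.0245 -0.0001] turn -0.0005
arc rows 20 each [ 0.0003  0.0184 -0.0001] turn -0.0004
arc rows 25 each [ 0.0002  0.0147 -0.0001] turn -0.0003
t 21.35 at [ 0.5011 -0.0945  0.0987] psi 86.5 tilt [ 1.6e-03  4.0e-04 -1.0e+00] w 0.0584 g 54.9 F [-0.4 -0.2 -4.3] j1,j6 [ -15. -101.]
now units xyz [-0.0605 -0.331  -0.0019] rows>= 6.0
turn rows 17.29
after turn [-0.3341  0.0399 -0.0019]
arc rows 8 each [-0.0345 -0.0308 -0.0002] turn 2.1615
arc rows 10 each [-0.0281 -0.0242 -0.0002] turn 1.7292
arc rows 11 each [-0.0257 -0.0218 -0.0002] turn 1.572
arc rows 12 each [-0.0236 -0.0198 -0.0002] turn 1.441
arc rows 15 each [-0.0191 -0.0156 -0.0001] turn 1.1528
arc rows 20 each [-0.0145 -0.0116 -0.0001] turn 0.8646
arc rows 25 each [-0.0117 -0.0092 -0.0001] turn 0.6917
```

Tin A weighs about 4.5 N, so it is heavy and goes in the pulled-out tray, far slot.

```bash
python3 -m handwheel '[[-0.006,0.0205,-0.005,0,0.6],[-0.0117,0.0412,0,0,0.6],[-0.0117,0.0412,0,0,0.6],[-0.0117,0.0412,0,0,0.6],[-0.0117,0.0412,0,0,0.6],[-0.0117,0.0412,0,0,0.6],[-0.0117,0.0412,0,0,0.6],[-0.0117,0.0412,0,0,0.6],[-0.0117,0.0412,0,0,0.6],[-0.006,0.0205,0,0,0.6]]'
python3 -m handwheel '[[0,0,0,0,0.6],[0,0,0,0,0.6],[0,0,0.01,0,0.6],[0,0,0.02,0,0.6],[0,0,0.02,0,0.6],[0,0,0.01,0,0.6],[0,0,0.004,0,0.6],[0,0,0.004,0,0.6],[0,0,0.004,0,0.6],[0,0,0,0,0.6]]'
python3 go.py .597 .178 .0428 86.5 | head -2
```

```text
time_s: 22.35
tool_pos: [0.5978, 0.1805, 0.1025]
ee_rot: [-0.094, -3.139, -0.001]
contact_force: [-0.4, -0.7, -5.8]
width: 0.0581
grip_force: 55.1
time_s: 23.35
tool_pos: [0.5978, 0.178, 0.0494]
ee_rot: [0.097, 3.14, 0.0]
contact_force: [0.1, -0.8, -4.9]
width: 0.0581
grip_force: 55.1
t 23.35 at [0.5978 0.178  0.0494] psi 86.5 tilt [-1.e-04  1.e-04 -1.e+00] w 0.0581 g 55.1 F [ 0.1 -0.8 -4.9] j1,j6 [ 13. -73.]
now units xyz [ 0.001  -0.      0.0088] rows>= 1.0
```

```bash
python3 -m handwheel '[[0,0,0.004,0,0.6],[0,0,0.002,0,0.6],[0,0,0.002,0,0.6],[0,0,0,0,0.6],[0,0,0,0,0.6],[0,0,0,0,-0.6],[0,0,0,0,-0.6],[0,0,0,0,-0.6],[0,0,-0.01,0,-0.6],[0,0,-0.03,0,-0.6]]'
python3 -m handwheel '[[0,0,-0.04,-1,-0.6],[0,0,-0.04,-1,-0.6],[0,0,-0.02,-1,-1],[0,0,0,-1,-1],[0,0,0,-0.9,-1],[0,0,0,0,-1],[0,0,0,0,-1],[0,0,0,0,-1],[0,0,0,0,-1],[0,0,0,0,-1]]'
python3 go.py .508 -.2105 .13 111 | head -3
```

```text
time_s: 24.35
tool_pos: [0.5965, 0.1777, 0.0719]
ee_rot: [-0.097, -3.136, 0.002]
contact_force: [-0.4, 0.4, 0.2]
width: 0.0686
grip_force: 0.0
time_s: 25.35
tool_pos: [0.5977, 0.178, 0.1484]
ee_rot: [0.57, -3.089, -0.0]
contact_force: [-1.0, -0.3, -1.2]
width: 0.0856
grip_force: 0.0
t 25.35 at [0.5977 0.178  0.1484] psi 110.9 tilt [ 1.e-04  1.e-04 -1.e+00] w 0.0856 g 0.0 F [-1.  -0.3 -1.2] j1,j6 [ 13. -98.]
now units xyz [ 0.2967 -0.4411  0.0245] rows>= 7.0
turn rows -0.02
```

```bash
python3 -m handwheel '[[0.0297,-0.0441,0,0,-1],[0.0297,-0.0441,0,0,-1],[0.0297,-0.0441,0,0,-1],[0.0297,-0.0441,0,0,-1],[0.0297,-0.0441,0,0,-1],[0.0297,-0.0441,0,0,-1],[0.0297,-0.0441,0,0,-1],[0.0297,-0.0441,0,0,-1],[0.0297,-0.0441,0,0,-1],[0.0297,-0.0441,0,0,-1]]'
python3 -m handwheel '[[0,0,0.01,0,-1],[0,0,0,0,-1],[0,0,0.03,0,-1],[0,0,0.04,0,-1],[0,0,0.04,0,-1],[0,0,0.025,0,-1],[0,0,0.01,0,-1],[0,0,0,0,-1],[0,0,0,0,-1],[0,0,0,0,0]]'
python3 go.py .508 -.2105 .032 111 | head -3
```

```text
time_s: 26.35
tool_pos: [0.5075, -0.2121, 0.1486]
ee_rot: [-0.571, 3.089, -0.0]
contact_force: [0.1, 0.4, 0.5]
width: 0.0853
grip_force: 0.0
time_s: 27.35
tool_pos: [0.509, -0.2108, 0.0338]
ee_rot: [-0.571, 3.087, -0.002]
contact_force: [0.7, 0.2, 0.8]
width: 0.0729
grip_force: 0.0
t 27.35 at [ 0.509  -0.2108  0.0338] psi 111.0 tilt [-0.0019 -0.0019 -1.    ] w 0.0729 g 0.0 F [0.7 0.2 0.8] j1,j6 [ -26. -137.]
now units xyz [0.0011 0.0008 0.0024] rows>= 1.0
turn rows -0.01
```

```bash
python3 -m handwheel '[[0,0,0,0,0.6],[0,0,0,0,0.6],[0,0,0,0,0.6],[0,0,-0.01,0,0.6],[0,0,-0.02,0,0.6],[0,0,-0.03,0,0.6],[0,0,-0.03,0,0.6],[0,0,0,0,0.6],[0,0,0,0,0.6],[0,0,0,0,0.6]]' 50
python3 - <<'E'
from h import *
for i in range(3): ctrl.grab_frame("top"); print(np.round(ctrl.state()["contact_force"],2))
E
python3 go.py .513 .183 .1 111|head -2 ; python3 go.py .531 -.345 .1 111|head -3;  python3 go.py .531 -.429 .1 111|head -3
```

```text
time_s: 28.35
tool_pos: [0.5074, -0.2103, 0.0984]
ee_rot: [0.571, -3.088, -0.002]
contact_force: [-0.4, 1.0, -1.5]
width: 0.0593
grip_force: 54.0
[ 0.39 -0.37 -2.43]
[-0.31  0.09 -1.93]
[ 0.69 -0.22 -1.64]
t 28.5 at [ 0.5075 -0.2103  0.0984] psi 111.0 tilt [ 0.0014  0.0016 -1.    ] w 0.0592 g 54.0 F [ 0.7 -0.2 -1.6] j1,j6 [ -26. -137.]
now units xyz [-0.1944  0.4871 -0.0015] rows>= 8.0
t 28.5 at [ 0.5075 -0.2103  0.0984] psi 111.0 tilt [ 0.0014  0.0016 -1.    ] w 0.0592 g 54.0 F [ 0.7 -0.2 -1.6] j1,j6 [ -26. -137.]
now units xyz [ 0.0349 -0.1789 -0.0023] rows>= 3.0
turn rows -0.01
t 28.5 at [ 0.5075 -0.2103  0.0984] psi 111.0 tilt [ 0.0014  0.0016 -1.    ] w 0.0592 g 54.0 F [ 0.7 -0.2 -1.6] j1,j6 [ -26. -137.]
now units xyz [ 0.075  -0.2835 -0.0024] rows>= 5.0
turn rows -0.01
```

Tin B weighs about 1.5–2 N, so it is light and goes in the orange tray. First I'll check clearance to the green box beyond it.

Run:
```python
from m import *
for n in("top","scene"):
    im,D=ctrl.grab_frame(n); C=cloud(n,D)
    m=(C[...,0]>.36)&(C[...,0]<.62)&(C[...,1]<-.44)&(C[...,1]>-.62)&(C[...,2]>.03)
    P=C[m]; print(n,len(P),np.percentile(P,[1,50,99],axis=0).round(3).tolist())
    for x in (.45,.5,.53,.55,.58): q=P[(abs(P[:,0]-x)<.01)]; print(x,len(q),q[:,1].max().round(3) if len(q) else None, q[:,2].max().round(3) if len(q) else None)
```

```text
top 1879 [[0.362, -0.601, 0.034], [0.441, -0.534, 0.079], [0.614, -0.478, 0.089]]
0.45 232 -0.474 0.09
0.5 108 -0.478 0.091
0.53 0 None None
0.55 0 None None
0.58 110 -0.511 0.079
scene 3946 [[0.362, -0.608, 0.033], [0.438, -0.556, 0.079], [0.611, -0.487, 0.083]]
0.45 486 -0.484 0.085
0.5 151 -0.484 0.083
0.53 0 None None
0.55 0 None None
0.58 227 -0.512 0.072
```

```bash
python3 -m handwheel '[[0.0043,-0.017,-0.005,0,0.6],[0.0086,-0.0345,0,0,0.6],[0.0086,-0.0345,0,0,0.6],[0.0086,-0.0345,0,0,0.6],[0.0086,-0.0345,0,0,0.6],[0.0086,-0.0345,0,0,0.6],[0.0086,-0.0345,0,0,0.6],[0.0086,-0.0345,0,0,0.6],[0.0043,-0.017,0,0,0.6],[0,0,0,0,0.6]]'
python3 -m handwheel '[[0,0,0.015,0,0.6],[0,0,0.02,0,0.6],[0,0,0.02,0,0.6],[0,0,0.015,0,0.6],[0,0,0.004,0,0.6],[0,0,0.003,0,0.6],[0,0,0,0,0.6],[0,0,0,0,0.6],[0,0,0,0,0.6],[0,0,0,0,0.6]]'
python3 go.py .533 -.422 .038 111 | head -2
```

```text
time_s: 29.6
tool_pos: [0.533, -0.4245, 0.1029]
ee_rot: [0.567, -3.09, 0.0]
contact_force: [-1.1, -0.3, -1.5]
width: 0.0592
grip_force: 54.1
time_s: 30.6
tool_pos: [0.5339, -0.4222, 0.0462]
ee_rot: [-0.571, 3.089, -0.001]
contact_force: [-0.1, -0.6, -1.4]
width: 0.0593
grip_force: 54.1
t 30.6 at [ 0.5339 -0.4222  0.0462] psi 111.0 tilt [-5.e-04 -7.e-04 -1.e+00] w 0.0593 g 54.1 F [-0.1 -0.6 -1.4] j1,j6 [ -41. -152.]
now units xyz [0.0011 0.0007 0.0109] rows>= 1.0
```

```bash
python3 -m handwheel '[[0,0,0.004,0,0.6],[0,0,0.003,0,0.6],[0,0,0.003,0,0.6],[0,0,0,0,0.6],[0,0,0,0,0.6],[0,0,0,0,-0.6],[0,0,0,0,-0.6],[0,0,0,0,-0.6],[0,0,-0.01,0,-0.6],[0,0,-0.03,0,-0.6]]'
python3 -m handwheel '[[0,0,-0.05,0,-0.6],[0,0,-0.04,0,-0.6],[0.002,0.015,0,0,-1],[0.0048,0.0432,0,0,-1],[0.0048,0.0432,0,0,-1],[0.0048,0.0432,0,0,-1],[0.0048,0.0432,0,0,-1],[0.0048,0.0432,0,0,-1],[0.0048,0.0432,0,0,-1],[0,0,0,0,-1]]'
python3 - <<'E'
from m import *
for n in("top","scene"):
    im,D=ctrl.grab_frame(n); C=cloud(n,D); hsv=cv2.cvtColor(im,cv2.COLOR_BGR2HSV); cv2.imwrite(f"pics/{n}6.png",im)
    for x,y,z in[(.597,.178,.079),(.533,-.422,.074)]:
        P=C[near(C,x,y,.045,z-.01,z+.01)&(hsv[...,1]<70)]; print(n,circ(P) if len(P) else None,P[:,2].mean())
E
python3 go.py .438 -.238 .032 111 | head -2
```

```text
time_s: 31.6
tool_pos: [0.5327, -0.421, 0.066]
ee_rot: [0.571, -3.086, -0.006]
contact_force: [0.1, 0.7, -0.0]
width: 0.0684
grip_force: 0.0
time_s: 32.6
tool_pos: [0.4376, -0.2357, 0.1362]
ee_rot: [-0.574, 3.088, 0.001]
contact_force: [-0.5, 0.4, -0.0]
width: 0.0856
grip_force: 0.0
top (array([597.3, 177.3]), 31.2, array([596.8, 177.2]), 239) 0.0788130321570077
top (array([ 535.1, -419.1]), 30.6, array([ 533.1, -420.3]), 224) 0.07343573141525087
scene None nan
scene (array([ 532.5, -423. ]), 30.4, array([ 530.7, -424.8]), 359) 0.07138012592459914
t 32.7 at [ 0.4389 -0.2382  0.1367] psi 111.0 tilt [-0.0011 -0.0017 -1.    ] w 0.0853 g 0.0 F [ 0.1 -0.5 -0.8] j1,j6 [ -33. -144.]
now units xyz [0.0012 0.001  0.1396] rows>= 3.0<stdin>:5: RuntimeWarning: Mean of empty slice.
  ret = ret.dtype.type(ret / rcount)
```

Both tins stand at the right heights (lids at 79 and 73 mm). Now tin C.

```bash
python3 -m handwheel '[[0.001,0.001,0.03,0,-1],[0,0,0.04,0,-1],[0,0,0.035,0,-1],[0,0,0.025,0,-1],[0,0,0.009,0,-1],[0,0,0,0,-1],[0,0,0,0,0.6],[0,0,0,0,0.6],[0,0,0,0,0.6],[0,0,0,0,0.6]]' 50
python3 -m handwheel '[[0,0,0,0,0.6],[0,0,-0.01,0,0.6],[0,0,-0.02,0,0.6],[0,0,-0.03,0,0.6],[0,0,-0.03,0,0.6],[0,0,0,0,0.6],[0,0,0,0,0.6],[0,0,0,0,0.6],[0,0,0,0,0.6],[0,0,0,0,0.6]]'
python3 - <<'E'
from h import *
for i in range(3): ctrl.grab_frame("top"); print(np.round(ctrl.state()["contact_force"],2))
E
python3 go.py .513 .183 .105 111|head -2 ; python3 go.py .531 -.35 .1 111|head -3
```

```text
time_s: 33.7
tool_pos: [0.4387, -0.2386, 0.0332]
ee_rot: [-0.571, 3.087, -0.004]
contact_force: [-1.5, -1.2, 5.9]
width: 0.0581
grip_force: 53.7
time_s: 34.7
tool_pos: [0.4372, -0.2375, 0.0978]
ee_rot: [0.571, -3.088, -0.002]
contact_force: [0.4, 0.3, -4.3]
width: 0.0582
grip_force: 54.9
[-0.12 -0.42 -5.36]
[ 0.63  0.03 -4.69]
[ 0.98  0.08 -4.68]
t 34.85 at [ 0.4375 -0.2377  0.0985] psi 111.0 tilt [ 3.e-04  6.e-04 -1.e+00] w 0.0579 g 54.9 F [ 1.   0.1 -4.7] j1,j6 [ -33. -144.]
now units xyz [-0.2946  0.4878 -0.0084] rows>= 8.0
t 34.85 at [ 0.4375 -0.2377  0.0985] psi 111.0 tilt [ 3.e-04  6.e-04 -1.e+00] w 0.0579 g 54.9 F [ 1.   0.1 -4.7] j1,j6 [ -33. -144.]
now units xyz [-0.0628 -0.1844 -0.0021] rows>= 3.0
turn rows -0.01
```

Tin C weighs about 4.9 N, so it is heavy and goes in the near slot of the pulled-out tray. I'll raise it first so it clears the spirit bottle.

```bash
python3 -m handwheel '[[0,0,-0.025,0,0.6],[0,0,-0.035,0,0.6],[0,0,-0.015,0,0.6],[-0.02,0.0083,0,0,0.6],[-0.04,0.0165,0,0,0.6],[-0.04,0.0165,0,0,0.6],[-0.04,0.0165,0,0,0.6],[-0.0194,0.0538,0,0,0.6],[-0.0194,0.0538,0,0,0.6],[-0.0194,0.0538,0,0,0.6]]'
python3 -m handwheel '[[-0.0194,0.0538,0,0,0.6],[-0.0194,0.0538,0,0,0.6],[-0.0194,0.0538,0,0,0.6],[-0.0194,0.0538,0,0,0.6],[-0.0097,0.0269,0,0,0.6],[-0.0097,0.0269,0,0,0.6],[0,0,0,0,0.6],[0,0,0,0,0.6],[0,0,0,0,0.6],[0,0,0,0,0.6]]'
python3 go.py .513 .183 .043 111 | head -2
```

```text
time_s: 35.85
tool_pos: [0.5174, -0.0295, 0.1544]
ee_rot: [0.571, -3.089, -0.001]
contact_force: [0.3, 0.5, -3.4]
width: 0.0581
grip_force: 56.3
time_s: 36.85
tool_pos: [0.5136, 0.1825, 0.1551]
ee_rot: [0.569, -3.089, 0.0]
contact_force: [0.9, -1.0, -5.2]
width: 0.0582
grip_force: 56.4
t 36.85 at [0.5136 0.1825 0.1551] psi 110.9 tilt [ 1.e-04 -1.e-04 -1.e+00] w 0.0582 g 56.4 F [ 0.9 -1.  -5.2] j1,j6 [ 16. -95.]
now units xyz [0.0004 0.0009 0.1494] rows>= 3.0
```

```bash
python3 -m handwheel '[[0,0.001,0.02,0,0.6],[0,0,0.035,0,0.6],[0,0,0.035,0,0.6],[0,0,0.03,0,0.6],[0,0,0.015,0,0.6],[0,0,0.006,0,0.6],[0,0,0.003,0,0.6],[0,0,0.003,0,0.6],[0,0,0.0015,0,0.6],[0,0,0,0,0.6]]'
python3 go.py .513 .183 .043 111 | head -2
python3 -m handwheel '[[0,0,0.0008,0,0.6],[0,0,0,0,0.6],[0,0,0,0,0.6],[0,0,0,0,-0.6],[0,0,0,0,-0.6],[0,0,0,0,-0.6],[0,0,-0.01,0,-0.6],[0,0,-0.03,0,-0.6],[0,0,-0.05,0,-0.6],[0,0,-0.05,0,-0.6]]'
python3 -m handwheel '[[0,-0.03,-0.03,0,-0.6],[0,-0.05,0,0,-0.6],[0,-0.05,0,0,-0.6],[0,-0.05,0,0,-0.6],[0,-0.05,0,0,-0.6],[0,-0.05,0,0,-0.6],[0,0,0,0,-0.6],[0,0,0,0,-0.6],[0,0,0,0,-0.6],[0,0,0,0,-0.6]]'
python3 - <<'E'
from m import *
o=[]
for n in("top","scene"):
    im,D=ctrl.grab_frame(n); C=cloud(n,D); hsv=cv2.cvtColor(im,cv2.COLOR_BGR2HSV); o.append(im)
    for x,y,z in[(.597,.178,.079),(.513,.183,.079),(.533,-.422,.074)]:
        P=C[near(C,x,y,.045,z-.01,z+.01)&(hsv[...,1]<70)]; print(n,circ(P) if len(P) else None,P[:,2].mean())
cv2.imwrite("pics/end.png",cv2.resize(np.vstack([o[0][150:290,160:460],o[1][100:320,180:480]]),None,fx=1.65,fy=1.65,interpolation=2))
E
```

```text
time_s: 37.85
tool_pos: [0.5135, 0.1841, 0.0444]
ee_rot: [-0.571, 3.088, 0.0]
contact_force: [-1.0, 0.6, -4.9]
width: 0.0578
grip_force: 56.4
t 37.85 at [0.5135 0.1841 0.0444] psi 111.0 tilt [-0.0011 -0.     -1.    ] w 0.0578 g 56.4 F [-1.   0.6 -4.9] j1,j6 [ 16. -95.]
now units xyz [ 0.0012 -0.0012  0.0018] rows>= 1.0
time_s: 38.85
tool_pos: [0.5129, 0.184, 0.1498]
ee_rot: [0.571, -3.089, -0.0]
contact_force: [0.1, -0.5, 0.0]
width: 0.0684
grip_force: 0.0
time_s: 39.85
tool_pos: [0.5881, -0.0109, 0.171]
ee_rot: [-0.574, 3.088, 0.0]
contact_force: [-0.3, -0.0, -0.8]
width: 0.0686
grip_force: 0.0
top (array([598.5, 178.2]), 31.2, array([597.3, 177.1]), 237) 0.0787423945242988
top (array([514.4, 183. ]), 30.5, array([513.3, 182.8]), 242) 0.07865413748780238
top (array([ 534.6, -421.4]), 31.9, array([ 533.5, -420.1]), 229) 0.07369916427598412
scene (array([595.2, 178.5]), 31.3, array([593.9, 174.1]), 134) 0.07589610204383776
scene (array([511.1, 182.1]), 32.3, array([511. , 179.1]), 141) 0.07613245397942012
scene (array([ 532.6, -422.7]), 30.5, array([ 531. , -424.8]), 357) 0.07143222016189701
```

View pics/end.png

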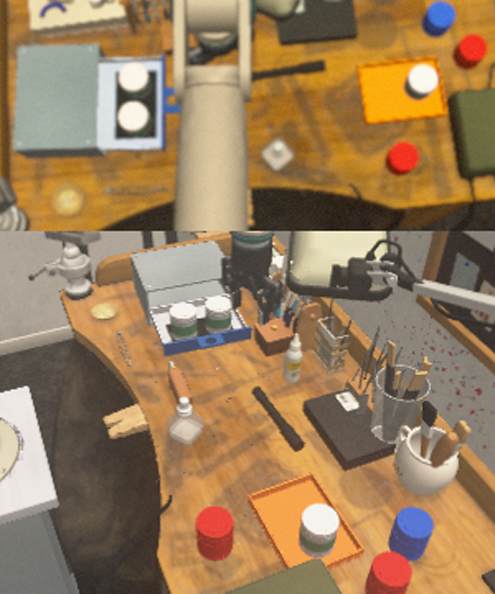

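The final view shows both heavy tins upright in the open tray at (185,320) and (218,313). The light tin stands in the orange tray at (318,530), the hook lies at (178,382) and the bystanders haven't moved. Handing in.

```bash
python3 -c "
from plant import ctrl
print(ctrl.job_done())"
```

```text
the job is handed in; nothing more can be done
None
```

Job handed in at about 40 s of the 72 s allowed (no verdict came back): the tray is out at its stop, the hook is back on the worktop, the two heavy tins stand in the pulled-out tray and the light one in the orange tray, and the bottles and black tube were left where they stood.

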